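Click shut four dosing valves and reject the two with tired springs

ROBOT

A 6-joint arm with a two-finger parallel gripper is mounted at the origin on the work surface. World frame = base frame: x ahead of the robot, y to its left, z up, the work surface at z = 0. Lengths are in m, angles in rad, forces in N, time in s.
With the tool pointing down it reaches from about 0.35 to 0.775 m from the base axis. Payload 5.5 kg.
Tool frame: the origin (TCP) lies at the very end of the fingers, on their centre line; the grasp point (between the pads) lies 19 mm behind it; z points along the fingers, y is the line along which they close (so a half turn about z gives the same grasp; the last joint's range is limited). The gripper opens to 85 mm and grips with 20 to 120 N. Pads are 22 mm wide; open, the fingers measure 114 mm over their backs; the gripper's body (76 mm by 85 mm) begins 54 mm behind the grasp point. The pads swing forward as they close: fully open they stand 13 mm farther back than shut.
Start: joints at [1.054, 0.313, 0.046, 1.304, 0, 1.431], TCP at [0.212, 0.535, 0.231] pointing down, gripper open.
Joint ranges: [-2.76, 2.76], [-0.86, 1.69], [-1.03, 1.26], [-2.2, 2.34], [-1.47, 1.5], [-3.14, 3.14]. Speed limits (rad/s): [2.57, 2.57, 3.14, 3.14, 3.14, 3.14].

INTERFACE

Orientations are given as a unit quaternion [w, x, y, z].
In Python, from workcell import get_state, read_camera, calibration, hand_in gives the robot as it stands.
- The arm moves only by the tool drive_tool, never from a script. Its argument "deltas" is a list that holds one entry, the list of rows, each a list of 7 numbers: the closure in counts, from 0 (fully open) to 255 (shut), then the shift along the tool's x, y, z in m, then the turn, a rotation vector about the tool's x, y, z in degrees. A call has 1 to 12 rows; each row is the pose to reach, as a shift and turn from the pose commanded when the call began, along the tool's axes at that moment; what a row does not reach only later rows make up. A row lasts 1/8 s, in which the tool goes at most 62.5 mm and 10.7 degrees, less where a joint would pass 70% of its speed; a pose out of reach is approached as far as the arm can. A call with a gripper value outside its range is refused whole. The fingers move at their own pace and stop on an object; "newtons" is the grip in N (left out, the last holds). Time passes only in rows, so rows that repeat a pose let the fingers close. It gives the time, the measured TCP pose, the force, the opening and the grip force at its end, in the units of the state.
- get_state(): the state, without advancing time (a new reading comes with each control period).
- read_camera(name): name is "scene" or "top" or "wrist"; returns (picture, depth): 400x640x3 uint8, red, green, blue; 400x640 float32, m along the optical axis (not along the pixel's ray), 0 where there is no reading.
- calibration(name): a dict with "mtx" (3x3 intrinsics, pixels), "world_from_camera" (4x4, takes a point from camera to world coordinates). Camera axes: x right, y up, looking along -z (the intrinsics and any distortion apply to the point x, -y, -z); pixel columns grow to the right and rows downward; lengths in m; the calibration is good to about 2 mm. The wrist camera is an equidistant fisheye: a pixel r from the principal point sees the ray r / f radians off the axis. A picture is of the moment at which its call begins: read the wrist's pose just before it. calibration takes no time and is no camera call; for the wrist camera it gives the pose at the moment of the call.
- hand_in(): hands the job in; it is judged then, once.
The state is a dict: "clock": time; "joint_pos": joint angles; "qvel": joint speeds; "tau": joint torques, N m; "tcp_pos": TCP position; "orientation": TCP orientation; "wrist_force": force on the tool from outside, world axes, zero at the start; "ft_torque": the same for the moment, N m; "finger_gap": finger opening in m; "grip_force": force on a finger pad.
Only numpy, scipy, OpenCV 4.12 (cv2) and the standard library are available. Lean on these libraries where they do the work, as an engineer would, in place of code of your own. Each camera call takes 0.05 s, during which the arm holds its last target. There are 200 camera calls.

TASK

First press down the orange key of each of the four dosing valves on the paint bench until it clicks and stays down, feeling how hard each one is to push and never pressing a key with more than 20 N. Then pick up the two valves whose keys gave way far too easily and set them gently, upright, in the red reject tray. Leave the two good valves where they stand, keys down, and disturb nothing else.

Things in the scene. Friction and masses are not known exactly. Their poses are not given: they have to be found in the camera images.
- valve_k: One of four look-alike loose dosing valves, upright: white round housing 42 mm wide, 38 mm tall, 0.16 to 0.25 kg; origin at the centre of its underside, z up. A blue spout (13 mm thick, 27 mm up) juts along its own +x to 39 mm from the axis: grip the housing along its y. Two of the four are tired, two good; letters, looks and places do not tell which, only the key's force does.
- key_k: Orange click key, 24 mm wide, in the top of valve_k; origin at its top face's centre, 50 mm above the valve's underside when up. Travel 7.5 mm down. Force peaks 2 to 3.5 mm down (tired 4 N, good 10 N), then fades; past 6 mm it clicks, snaps to a cushioned stop (6 N per mm) and stays, 42.5 mm up, 4.5 mm proud of the housing; let go earlier, it springs back.
- valve_m: One of four look-alike loose dosing valves, upright: white round housing 42 mm wide, 38 mm tall, 0.16 to 0.25 kg; origin at the centre of its underside, z up. A blue spout (13 mm thick, 27 mm up) juts along its own +x to 39 mm from the axis: grip the housing along its y. Two of the four are tired, two good; letters, looks and places do not tell which, only the key's force does.
- key_m: Orange click key, 24 mm wide, in the top of valve_m; origin at its top face's centre, 50 mm above the valve's underside when up. Travel 7.5 mm down. Force peaks 2 to 3.5 mm down (tired 4 N, good 10 N), then fades; past 6 mm it clicks, snaps to a cushioned stop (6 N per mm) and stays, 42.5 mm up, 4.5 mm proud of the housing; let go earlier, it springs back.
- valve_p: One of four look-alike loose dosing valves, upright: white round housing 42 mm wide, 38 mm tall, 0.16 to 0.25 kg; origin at the centre of its underside, z up. A blue spout (13 mm thick, 27 mm up) juts along its own +x to 39 mm from the axis: grip the housing along its y. Two of the four are tired, two good; letters, looks and places do not tell which, only the key's force does.
- key_p: Orange click key, 24 mm wide, in the top of valve_p; origin at its top face's centre, 50 mm above the valve's underside when up. Travel 7.5 mm down. Force peaks 2 to 3.5 mm down (tired 4 N, good 10 N), then fades; past 6 mm it clicks, snaps to a cushioned stop (6 N per mm) and stays, 42.5 mm up, 4.5 mm proud of the housing; let go earlier, it springs back.
- valve_t: One of four look-alike loose dosing valves, upright: white round housing 42 mm wide, 38 mm tall, 0.16 to 0.25 kg; origin at the centre of its underside, z up. A blue spout (13 mm thick, 27 mm up) juts along its own +x to 39 mm from the axis: grip the housing along its y. Two of the four are tired, two good; letters, looks and places do not tell which, only the key's force does.
- key_t: Orange click key, 24 mm wide, in the top of valve_t; origin at its top face's centre, 50 mm above the valve's underside when up. Travel 7.5 mm down. Force peaks 2 to 3.5 mm down (tired 4 N, good 10 N), then fades; past 6 mm it clicks, snaps to a cushioned stop (6 N per mm) and stays, 42.5 mm up, 4.5 mm proud of the housing; let go earlier, it springs back.
- tray: Red open reject tray fixed to the bench, 240 mm along its own x, 180 mm along its own y, 25 mm high, walls and floor 5 mm thick; origin at the centre of its underside. Room for the two valves side by side along its x, for instance 50 mm either side of its centre.
- tin: Bystander, not to be disturbed: yellow paint tin, 86 mm wide, 100 mm tall. Origin at the centre of its underside.
- thinner: Bystander, not to be disturbed: white bottle with a blue label, 64 mm wide, 170 mm tall. Origin at the centre of its underside.
- hardener: Bystander, not to be disturbed: white bottle with a green cap, 52 mm wide, 120 mm tall. Origin at the centre of its underside.
- beaker: Bystander, not to be disturbed: clear open mixing beaker, 84 mm wide, 110 mm tall. Origin at the centre of its underside.
- collar: Bystander, not to be disturbed: black ring, 48 mm wide, 12 mm tall. Origin at the centre of its underside.
- cap: Bystander, not to be disturbed: loose green screw cap, 32 mm wide, 14 mm tall. Origin at the centre of its underside.
- scraper: Bystander, not to be disturbed: spatula 200 mm long, lying flat. Origin near its middle.

How it is judged:
By the outcome, as a careful person would: the job done as asked, in the order asked, and still so for the second after the job is handed in, with the robot touching nothing.
It also fails if it takes over 72 s, if anything falls off the work surface, if the arm or the gripper's body presses on something with over 40 N, if the wrist force passes 120 N, or if a joint passes its speed limit or range.

## Working session

There is one attempt and no reset: what is moved stays moved. The work goes in short steps, Python scripts to look and compute and a tool call to move; the robot and the scene stay as the last step left them, time stands still between calls to the robot, and variables do not carry over. Pictures are saved under pics/ and viewed, at most 10 in all, crops included, and the job is handed in when it is done.

Besides the shell and the picture viewer there is one more tool, called after "Request:" by a JSON object that holds its "op" and its "data". drive_tool: Moves the arm, as the interface text tells. Its arguments: {"type":"object","properties":{"deltas":{"type":"array","items":{"type":"array","items":{"type":"array","items":{"type":"number"}}}},"newtons":{"type":"number"}},"required":["deltas"]}

```bash
mkdir -p pics; cat > h.py <<'E'
import numpy as np, cv2
from workcell import *
def grab(n,save=None):
    c=calibration(n); p,d=read_camera(n)
    if save: cv2.imwrite('pics/'+save,p[:,:,::-1])
    return p,d,np.array(c['mtx']),np.array(c['world_from_camera'])
def world(u,v,M,T,z,fish=False):
    x=(u-M[0,2])/M[0,0]; y=(v-M[1,2])/M[1,1]
    if fish:
        r=np.hypot(x,y); s=np.tan(r)/r if r>1e-9 else 1; x*=s;y*=s
    d=T[:3,:3]@np.array([x,-y,-1]); o=T[:3,3]
    return o+d*(z-o[2])/d[2]
def blobs(p,lo,hi,amin=15):
    h=cv2.cvtColor(p,cv2.COLOR_RGB2HSV); m=cv2.inRange(h,lo,hi)
    n,l,s,c=cv2.connectedComponentsWithStats(m)
    return [(c[i],s[i]) for i in range(1,n) if s[i][4]>=amin],l
E
python3 - <<'E'
from h import *
p,d,M,T=grab('top','top.png'); print(M,T.round(3))
grab('scene','scene.png')
for nm,lo,hi in [('orange',(8,150,120),(20,255,255)),('blue',(95,100,60),(130,255,255)),('red',(0,150,80),(6,255,255))]:
    for c,s in blobs(p,lo,hi)[0]: print(nm,c.round(1),s,world(*c,M,T,{'orange':.05,'blue':.027,'red':.025}[nm]).round(4))
print(get_state())
E
```

```text
[[443.27133996   0.         322.19482183]
 [  0.         443.27133996 205.76238617]
 [  0.           0.           1.        ]] [[-1.100e-02  9.960e-01 -8.500e-02  4.600e-01]
 [-1.000e+00 -1.100e-02 -1.000e-03 -9.000e-03]
 [-2.000e-03  8.500e-02  9.960e-01  1.244e+00]
 [ 0.000e+00  0.000e+00  0.000e+00  1.000e+00]]
orange [469.9  24.9] [ 333    0  261   55 7384] [ 1.0653 -0.4265  0.05  ]
orange [413.1  41.4] [410  39   7   8  18] [ 1.0194 -0.2662  0.05  ]
orange [435.3  43.8] [430  38  13  12  36] [ 1.0118 -0.3279  0.05  ]
orange [392.2  44.5] [388  41   9   7  23] [ 1.0113 -0.2077  0.05  ]
orange [448.5  45.6] [444  43  10   5  17] [ 1.0063 -0.3644  0.05  ]
orange [444.   51.7] [438  49  12   6  28] [ 0.9887 -0.3514  0.05  ]
orange [125.  117.1] [120 114  13   9  20] [0.8134 0.5328 0.05  ]
orange [298.2 120.1] [295 117   8   8  16] [0.7994 0.056  0.05  ]
orange [124.5 149. ] [123 143   6  13  15] [0.7242 0.5319 0.05  ]
orange [142.3 148.1] [139 142   6  14  18] [0.7261 0.4832 0.05  ]
orange [383.8 178.2] [378 176  14   5  25] [ 0.6353 -0.1757  0.05  ]
orange [380.2 234. ] [376 230   
[... 1248 characters left out ...]
pos': array([ 1.05439874e+00,  3.13944553e-01,  4.50829941e-02,  1.30358360e+00,
       -1.63791186e-06,  1.43119005e+00]), 'qvel': array([ 7.33072008e-04,  8.80795931e-05,  9.21727805e-04, -4.73483487e-04,
       -9.90394448e-04, -2.78789810e-03]), 'tau': array([ 2.16637884e-03, -4.81726813e+01,  2.99242401e+01,  1.27820400e-02,
       -1.24825310e-04, -2.68170169e-06]), 'tcp_pos': array([0.21135183, 0.53426115, 0.23048315]), 'orientation': array([-2.64812773e-04,  1.87283115e-01,  9.82305632e-01, -7.80730550e-04]), 'wrist_force': array([ 0.92870684, -0.19638506,  0.7034548 ]), 'ft_torque': array([-0.00216271, -0.00961381,  0.01442289]), 'grip_force': 0.0, 'finger_gap': 0.08541549393069069}
```

View pics/top.png

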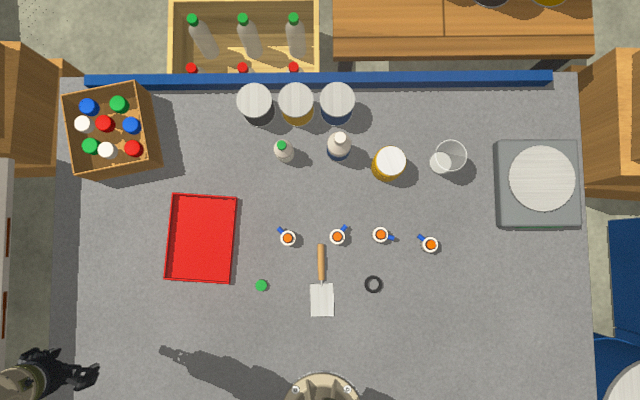

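View pics/scene.png

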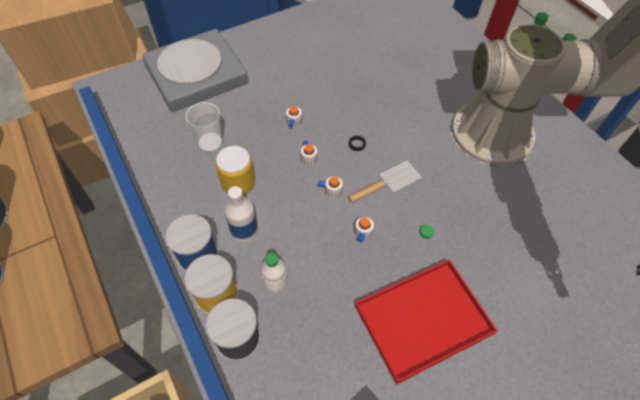

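The top view shows the four valves at pixels (287,238), (337,236), (380,234) and (431,244). The red tray is centred at (200,238), the scraper is at (322,275), the collar at (373,284) and the cap at (262,285). The scene view agrees and shows clear space above the valve row. I'll move over the row with the fingers shut for a closer look.

Request:
{"op": "drive_tool", "data": {"deltas": [[[255,-0.446,-0.506,-0.02,0,0,-21.6],[255,-0.446,-0.506,-0.02,0,0,-21.6],[255,-0.446,-0.506,-0.02,0,0,-21.6],[255,-0.446,-0.506,-0.02,0,0,-21.6],[255,-0.446,-0.506,-0.02,0,0,-21.6],[255,-0.446,-0.506,-0.02,0,0,-21.6],[255,-0.446,-0.506,-0.02,0,0,-21.6],[255,-0.446,-0.506,-0.02,0,0,-21.6],[255,-0.446,-0.506,-0.02,0,0,-21.6],[255,-0.446,-0.506,-0.02,0,0,-21.6],[255,-0.446,-0.506,-0.02,0,0,-21.6],[255,-0.446,-0.506,-0.02,0,0,-21.6]]]}}

```text
clock: 1.6
tcp_pos: [0.441, -0.1032, 0.2506]
orientation: [-0.0, 0.003, 1.0, -0.0]
wrist_force: [-1.1, 0.2, 0.3]
finger_gap: -0.0001
grip_force: 0.0
```

```bash
python3 - <<'E'
from h import *
s=get_state(); print(s['clock'],s['tcp_pos'],s['orientation'],s['qvel'].round(3),s['wrist_force'],s['finger_gap'])
p,d,M,T=grab('wrist','w1.png'); print(M,T.round(3))
for nm,lo,hi,z in [('orange',(5,150,120),(20,255,255),.05),('blue',(95,100,60),(130,255,255),.0205)]:
    for c,st in blobs(p,lo,hi,40)[0]: print(nm,c.round(1),st,world(*c,M,T,z,True).round(4))
E
```

```text
1.6 [ 0.44099892 -0.10320124  0.2506173 ] [-1.43131512e-04  2.64996981e-03  9.99996474e-01 -1.00391896e-04] [ 0.062 -0.033 -0.045  0.035  0.02   0.03 ] [-1.10235111  0.24639781  0.30665334] -8.935543174139733e-05
[[309.70691629   0.         319.02129099]
 [  0.         309.70691629 201.26516718]
 [  0.           0.           1.        ]] [[ 0.005 -0.966 -0.258  0.377]
 [ 1.     0.005  0.001 -0.103]
 [ 0.    -0.258  0.966  0.393]
 [ 0.     0.     0.     1.   ]]
orange [164.3 191.3] [155 182  19  19 281] [ 0.4549 -0.2952  0.05  ]
orange [467.9 206.4] [460 197  17  19 239] [0.4762 0.0824 0.05  ]
orange [366.4 208.9] [357 199  20  21 328] [ 0.4782 -0.0485  0.05  ]
orange [267.9 213.2] [258 204  21  20 332] [ 0.4828 -0.1633  0.05  ]
orange [ 49.3 385.9] [ 40 371  20  29 214] [ 0.9638 -0.8096  0.05  ]
blue [  1.8 184.5] [  0 154   7  48 172] [ 0.4396 -0.7232  0.0205]
blue [186.2 202.5] [179 195  16  16 141] [ 0.4774 -0.2799  0.0205]
blue [246.  202.9] [239 197  16  13 142] [ 0.4783 -0.1962  0.0205]
blue [476.4 220.3] [471 214  11  12  79] [0.505  0.1151 0.0205]
blue [348.4 224.1] [341 216  16  16 133] [ 0.5069 -0.0662  0.0205]
blue [608.8 346.7] [604 339   9  17  56] [0.8707 0.6462 0.0205]
blue [623.1 353.1] [614 344  18  19 184] [0.9342 0.7713 0.0205]
blue [544.8 385.3] [ 514  368   63   32 1145] [0.9283 0.4267 0.0205]
blue [102.1 388.9] [ 82 375  43  25 723] [ 0.9258 -0.6104  0.0205]
```

View pics/w1.png

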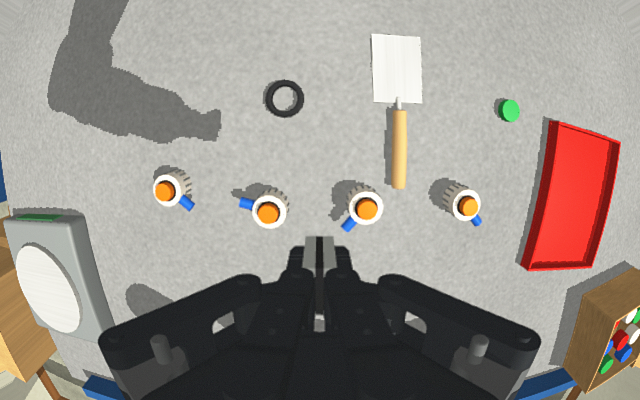

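The wrist view shows the four orange keys at (164,191), (268,213), (366,209) and (468,206), with their spouts, and nothing obstructing them. I'll descend over the second one (C).

Request:
{"op": "drive_tool", "data": {"deltas": [[[255,-0.0425,-0.061,0.1,0,0,0],[255,-0.0425,-0.061,0.15,0,0,0],[255,-0.0425,-0.061,0.19,0,0,0],[255,-0.0425,-0.061,0.19,0,0,0],[255,-0.0425,-0.061,0.19,0,0,0],[255,-0.0425,-0.061,0.19,0,0,0]]]}}

```text
clock: 2.4
tcp_pos: [0.4832, -0.1601, 0.0625]
orientation: [0.001, -0.001, 1.0, -0.0]
wrist_force: [0.2, -0.3, 0.7]
finger_gap: -0.0001
grip_force: 0.0
```

```bash
python3 - <<'E'
from h import *
s=get_state(); print(s['clock'],s['tcp_pos'],s['orientation'],s['qvel'].round(3),s['wrist_force'],s['finger_gap'])
p,d,M,T=grab('wrist','w2.png')
for nm,lo,hi,z in [('orange',(5,150,120),(20,255,255),.05)]:
    for c,st in blobs(p,lo,hi,40)[0]: print(nm,c.round(1),st,world(*c,M,T,z,True).round(4))
E
```

```text
2.4 [ 0.48315728 -0.16013881  0.06245721] [ 5.86436283e-04 -7.80480577e-04  9.99999510e-01 -1.63424772e-04] [-0.006 -0.013  0.015 -0.003 -0.001 -0.001] [ 0.2157233  -0.256247    0.71856161] -0.0001007996896883439
orange [102.4 191.7] [  85  173   36   38 1052] [ 0.4548 -0.2936  0.05  ]
orange [617.8 220. ] [607 206  23  30 529] [0.4756 0.0767 0.05  ]
orange [496.  229.8] [480 210  38  40 680] [ 0.4782 -0.0541  0.05  ]
orange [308.2 230.8] [290 218  43  31 732] [ 0.477  -0.1661  0.05  ]
```

View pics/w2.png

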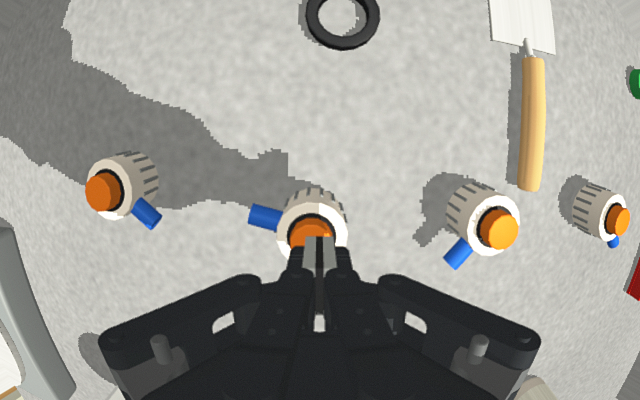

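The shut fingertips at (319,240) stand about 4 mm to the +y side of key C, which is centred near (311,239). I'll correct that and feel the key 3 mm down.

Request:
{"op": "drive_tool", "data": {"deltas": [[[255,0.001,-0.004,0.005,0,0,0],[255,0.001,-0.004,0.01,0,0,0],[255,0.001,-0.004,0.0135,0,0,0],[255,0.001,-0.004,0.0145,0,0,0],[255,0.001,-0.004,0.015,0,0,0],[255,0.001,-0.004,0.015,0,0,0]]]}}

```text
clock: 3.2
tcp_pos: [0.4818, -0.165, 0.0465]
orientation: [0.0, -0.0, 1.0, -0.0]
wrist_force: [-1.0, -0.2, 3.6]
finger_gap: -0.0001
grip_force: 1.6
```

Request:
{"op": "drive_tool", "data": {"deltas": [[[255,0,0,-0.001,0,0,0],[255,0,0,-0.001,0,0,0]]]}}

```text
clock: 3.45
tcp_pos: [0.4818, -0.1651, 0.0475]
orientation: [0.0, -0.0, 1.0, -0.0]
wrist_force: [-0.5, -0.9, 3.3]
finger_gap: -0.0006
grip_force: 1.9
```

Request:
{"op": "drive_tool", "data": {"deltas": [[[255,0,0,0.002,0,0,0],[255,0,0,0.004,0,0,0],[255,0,0,0.0055,0,0,0],[255,0,0,0.0055,0,0,0]]]}}

```text
clock: 3.95
tcp_pos: [0.4813, -0.1646, 0.0417]
orientation: [-0.0, -0.0, 1.0, 0.0]
wrist_force: [-2.0, 0.1, 4.9]
finger_gap: 0.0003
grip_force: 2.6
```

C gave about 3.5 N around its peak and has latched, so it is tired. B is next.

Request:
{"op": "drive_tool", "data": {"deltas": [[[255,0,0,-0.03,0,0,0],[255,0.003,0.058,-0.04,0,0,0],[255,0.003,0.116,-0.03,0,0,0],[255,0.003,0.116,-0.02,0,0,0],[255,0.003,0.116,-0.02,0,0,0],[255,0.003,0.116,-0.02,0,0,0]]]}}

```text
clock: 4.7
tcp_pos: [0.4788, -0.0499, 0.0617]
orientation: [-0.0, 0.001, 1.0, -0.0]
wrist_force: [0.2, 0.5, -1.0]
finger_gap: 0.0
grip_force: 0.0
```

```bash
cat > look.py <<'E'
from h import *
import sys
s=get_state(); print(s['clock'],s['tcp_pos'].round(4),s['wrist_force'].round(2))
p,d,M,T=grab('wrist')
bl,l=blobs(p,(5,150,120),(20,255,255),40)
for c,st in bl:
    # near-tip key: half hidden, so use its columns and front edge
    u=st[0]+st[2]/2; v=st[1]+st[2]/2
    print(c.round(1),st,'centroid',world(*c,M,T,.05,True).round(4),'box',world(u,v,M,T,.05,True).round(4))
E
python3 look.py
```

```text
4.7 [ 0.4788 -0.0499  0.0617] [ 0.18  0.54 -0.96]
[ 14.3 200. ] [  3 185  24  31 549] centroid [ 0.4548 -0.289   0.05  ] box [ 0.4524 -0.2869  0.05  ]
[527.1 230.8] [510 212  35  38 889] centroid [0.4755 0.081  0.05  ] box [0.4746 0.0811 0.05  ]
[326.7 231. ] [303 218  44  30 729] centroid [ 0.4724 -0.046   0.05  ] box [ 0.4776 -0.0469  0.05  ]
[142.1 240.6] [126 224  33  35 847] centroid [ 0.4806 -0.1572  0.05  ] box [ 0.4805 -0.1568  0.05  ]
```

Request:
{"op": "drive_tool", "data": {"deltas": [[[255,0.001,0.003,0.006,0,0,0],[255,0.001,0.003,0.0105,0,0,0],[255,0.001,0.003,0.0125,0,0,0],[255,0.001,0.003,0.0145,0,0,0],[255,0.001,0.003,0.0145,0,0,0]]]}}

```text
clock: 5.38
tcp_pos: [0.4774, -0.0461, 0.0478]
orientation: [-0.0, -0.0, 1.0, -0.0]
wrist_force: [-2.4, -0.6, 8.3]
finger_gap: -0.0002
grip_force: 4.1
```

B gave 8.3 N at 2.2 mm, so it is good. I'll finish its press, then go to A.

Request:
{"op": "drive_tool", "data": {"deltas": [[[255,0,0,0.001,0,0,0],[255,0,0,0.001,0,0,0]]]}}

```text
clock: 5.62
tcp_pos: [0.4774, -0.0461, 0.047]
orientation: [-0.0, -0.0, 1.0, -0.0]
wrist_force: [-3.1, -0.8, 9.4]
finger_gap: 0.0001
grip_force: 4.7
```

Request:
{"op": "drive_tool", "data": {"deltas": [[[255,0,0,0.002,0,0,0],[255,0,0,0.004,0,0,0],[255,0,0,0.005,0,0,0],[255,0,0,0.005,0,0,0]]]}}

```text
clock: 6.12
tcp_pos: [0.4778, -0.0459, 0.0416]
orientation: [0.0, -0.0, 1.0, -0.0]
wrist_force: [-2.0, 0.4, 6.1]
finger_gap: -0.0002
grip_force: 3.0
```

Request:
{"op": "drive_tool", "data": {"deltas": [[[255,0,0,-0.03,0,0,0],[255,0.001,0.06,-0.04,0,0,0],[255,0.001,0.12,-0.03,0,0,0],[255,0.001,0.13,-0.02,0,0,0],[255,0.001,0.13,-0.02,0,0,0],[255,0.001,0.13,-0.02,0,0,0]]]}}

```text
clock: 6.88
tcp_pos: [0.4767, 0.0831, 0.0612]
orientation: [-0.0, 0.001, 1.0, -0.0]
wrist_force: [-0.2, -0.0, -0.1]
finger_gap: -0.0003
grip_force: 0.0
```

```bash
python3 look.py
```

```text
6.875 [0.4767 0.0831 0.0612] [-0.22 -0.04 -0.09]
[122.7 236.2] [108 219  30  35 785] centroid [ 0.4761 -0.0385  0.05  ] box [ 0.4747 -0.038   0.05  ]
[328.9 230.8] [306 218  43  31 736] centroid [0.47   0.0881 0.05  ] box [0.4749 0.0874 0.05  ]
[ 25.9 234. ] [ 17 221  18  27 339] centroid [ 0.4804 -0.1483  0.05  ] box [ 0.477  -0.1465  0.05  ]
```

A is at (0.475, 0.0874).

Request:
{"op": "drive_tool", "data": {"deltas": [[[255,0.002,0.0045,0.006,0,0,0],[255,0.002,0.0045,0.0105,0,0,0],[255,0.002,0.0045,0.0125,0,0,0],[255,0.002,0.0045,0.0145,0,0,0],[255,0.002,0.0045,0.0145,0,0,0]]]}}

```text
clock: 7.55
tcp_pos: [0.4745, 0.0883, 0.0468]
orientation: [-0.0, -0.0, 1.0, -0.0]
wrist_force: [-2.0, -1.7, 4.1]
finger_gap: -0.0001
grip_force: 1.8
```

Request:
{"op": "drive_tool", "data": {"deltas": [[[255,0,0,0.001,0,0,0],[255,0,0,0.001,0,0,0]]]}}

```text
clock: 7.8
tcp_pos: [0.4747, 0.0886, 0.0458]
orientation: [0.0, -0.0, 1.0, 0.0]
wrist_force: [-0.2, -2.1, 2.6]
finger_gap: -0.0001
grip_force: 1.2
```

A gave about 4 N, so it is tired. I'll finish its press, then go to D.

Request:
{"op": "drive_tool", "data": {"deltas": [[[255,0,0,0.002,0,0,0],[255,0,0,0.004,0,0,0],[255,0,0,0.004,0,0,0]]]}}

```text
clock: 8.18
tcp_pos: [0.4748, 0.0889, 0.0419]
orientation: [0.0, -0.0, 1.0, 0.0]
wrist_force: [-0.7, 0.4, 4.3]
finger_gap: -0.0
grip_force: 2.1
```

Request:
{"op": "drive_tool", "data": {"deltas": [[[255,0,0,-0.04,0,0,0],[255,0.002,-0.02,-0.08,0,0,0],[255,0.018,-0.38,-0.08,0,0,0],[255,0.018,-0.38,-0.08,0,0,0],[255,0.018,-0.38,-0.08,0,0,0],[255,0.018,-0.38,-0.08,0,0,0],[255,0.018,-0.38,-0.08,0,0,0],[255,0.018,-0.38,-0.08,0,0,0],[255,0.018,-0.382,-0.06,0,0,0],[255,0.018,-0.382,-0.02,0,0,0],[255,0.018,-0.382,-0.02,0,0,0],[255,0.018,-0.382,-0.02,0,0,0]]]}}

```text
clock: 9.68
tcp_pos: [0.457, -0.2934, 0.0625]
orientation: [0.0, -0.0, 1.0, 0.0]
wrist_force: [-0.6, -1.4, 0.9]
finger_gap: -0.0007
grip_force: 0.0
```

```bash
python3 look.py
```

```text
9.675 [ 0.457  -0.2934  0.0625] [-0.55 -1.39  0.87]
[306.1 229.1] [287 214  43  35 930] centroid [ 0.4498 -0.3004  0.05  ] box [ 0.4535 -0.2992  0.05  ]
[606.3 250. ] [598 237  18  27 315] centroid [ 0.4748 -0.063   0.05  ] box [ 0.4713 -0.0636  0.05  ]
[505.8 268.4] [491 253  30  32 661] centroid [ 0.4793 -0.1731  0.05  ] box [ 0.479 -0.173  0.05 ]
```

D is at (0.4535, -0.299).

Request:
{"op": "drive_tool", "data": {"deltas": [[[255,0.003,-0.0055,0.006,0,0,0],[255,0.003,-0.0055,0.011,0,0,0],[255,0.003,-0.0055,0.0135,0,0,0],[255,0.003,-0.0055,0.015,0,0,0],[255,0.003,-0.0055,0.015,0,0,0]]]}}

```text
clock: 10.35
tcp_pos: [0.4539, -0.2993, 0.0478]
orientation: [0.0, -0.0, 1.0, -0.001]
wrist_force: [-2.9, 0.3, 8.9]
finger_gap: 0.0001
grip_force: 4.1
```

Request:
{"op": "drive_tool", "data": {"deltas": [[[255,0,0,0.001,0,0,0],[255,0,0,0.001,0,0,0]]]}}

```text
clock: 10.6
tcp_pos: [0.4539, -0.2993, 0.047]
orientation: [0.0, -0.0, 1.0, -0.001]
wrist_force: [-3.1, 0.3, 10.2]
finger_gap: 0.0003
grip_force: 4.7
```

Request:
{"op": "drive_tool", "data": {"deltas": [[[255,0,0,0.002,0,0,0],[255,0,0,0.004,0,0,0],[255,0,0,0.005,0,0,0],[255,0,0,0.005,0,0,0]]]}}

```text
clock: 11.1
tcp_pos: [0.4539, -0.2991, 0.0414]
orientation: [0.0, -0.0, 1.0, -0.0]
wrist_force: [-1.1, 0.5, 7.4]
finger_gap: -0.0001
grip_force: 3.6
```

D gave 10 N, so it is good. The tired ones are A and C. I'll look at C's spout from above, and at A in the same picture.

Request:
{"op": "drive_tool", "data": {"deltas": [[[255,0,0,-0.04,0,0,0],[255,0.014,0.04,-0.1,0,0,0],[255,0.014,0.135,-0.12,0,0,0],[255,0.014,0.135,-0.12,0,0,0],[255,0.014,0.135,-0.12,0,0,0],[255,0.014,0.135,-0.12,0,0,0]]]}}

```text
clock: 11.85
tcp_pos: [0.4398, -0.164, 0.1605]
orientation: [0.0, -0.0, 1.0, -0.0]
wrist_force: [-1.1, 0.5, -0.6]
finger_gap: 0.0
grip_force: 0.0
```

```bash
cat > look2.py <<'E'
from h import *
s=get_state(); print(s['clock'],s['tcp_pos'].round(4),s['wrist_force'].round(2))
p,d,M,T=grab('wrist','w3.png')
K=[world(*c,M,T,.0425,True) for c,st in blobs(p,(5,150,120),(20,255,255),40)[0]]
B,l=blobs(p,(95,100,60),(130,255,255),40)
for c,st in B:
    if st[4]>1500: continue
    b=world(*c,M,T,.027,True)
    ys,xs=np.nonzero(l==l[int(c[1]),int(c[0])])
    P=np.array([world(u,v,M,T,.027,True)[:2] for u,v in zip(xs,ys)])
    vx,vy,_,_=cv2.fitLine(P.astype(np.float32),cv2.DIST_L2,0,1e-4,1e-4).ravel()
    for k in K:
        e=(b-k)[:2]
        if np.hypot(*e)<.05: print('key',k.round(4),'spout',b.round(4),'dir',np.degrees(np.arctan2(e[1],e[0])).round(1),'line',np.degrees(np.arctan2(vy,vx)).round(1),st[4])
E
python3 look2.py
```

```text
11.85 [ 0.4398 -0.164   0.1605] [-1.07  0.48 -0.62]
key [ 0.4556 -0.2979  0.0425] spout [ 0.4755 -0.2768  0.027 ] dir 46.6 line 46.2 241
key [ 0.4756 -0.1648  0.0425] spout [ 0.4768 -0.1934  0.027 ] dir -87.6 line 78.0 260
key [0.4767 0.084  0.0425] spout [0.5048 0.1129 0.027 ] dir 45.9 line 85.3 72
key [ 0.4798 -0.0487  0.0425] spout [ 0.5041 -0.0665  0.027 ] dir -36.2 line -27.7 223
```

View pics/w3.png

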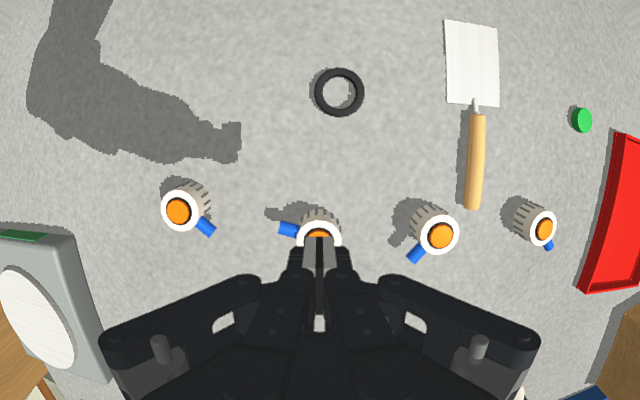

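The wrist view shows C half hidden behind the fingertips at (319,237). Its spout at (288,229) gives a heading of about -101°. A is at (543,228) and B at (438,236), with their spouts visible. I'll open, turn the tool and descend on C.

Request:
{"op": "drive_tool", "data": {"deltas": [[[0,-0.0427,-0.0005,0,0,0,-10.6],[0,-0.0427,-0.0005,0,0,0,-21.2],[0,-0.0427,-0.0005,0,0,0,-31.8],[0,-0.0427,-0.0005,0,0,0,-42.4],[0,-0.0427,-0.0005,0,0,0,-53],[0,-0.0427,-0.0005,0.03,0,0,-63.6],[0,-0.0427,-0.0005,0.05,0,0,-74.2],[0,-0.0427,-0.0005,0.06,0,0,-79],[0,-0.0427,-0.0005,0.07,0,0,-79],[0,-0.0427,-0.0005,0.08,0,0,-79],[0,-0.0427,-0.0005,0.08,0,0,-79]]]}}

```text
clock: 13.28
tcp_pos: [0.4817, -0.1644, 0.0798]
orientation: [-0.0, -0.636, 0.772, 0.001]
wrist_force: [-0.1, -0.4, -0.5]
finger_gap: 0.0856
grip_force: 0.0
```

```bash
python3 - <<'E'
from h import *
s=get_state(); print(s['clock'],s['tcp_pos'].round(4),s['orientation'].round(3),s['finger_gap'])
p,d,M,T=grab('wrist','w4.png')
p,d,M,T=grab('top')
h=cv2.cvtColor(p,cv2.COLOR_RGB2HSV); m=cv2.inRange(h,(0,150,80),(6,255,255))
c=max(cv2.findContours(m,0,2)[0],key=cv2.contourArea)
q=cv2.boxPoints(cv2.minAreaRect(c)); W=np.array([world(u,v,M,T,.025)[:2] for u,v in q]); print(W.round(4),W.mean(0))
for i in range(4): e=W[i]-W[i-1]; print(np.hypot(*e).round(4),np.degrees(np.arctan2(e[1],e[0])).round(1))
E
```

```text
13.275 [ 0.4817 -0.1644  0.0798] [-0.    -0.636  0.772  0.001] 0.08561198268391913
[[0.3698 0.4288]
 [0.6107 0.4113]
 [0.5918 0.2278]
 [0.3516 0.2483]] [0.48095978 0.32903516]
0.1814 84.2
0.2415 -4.2
0.1845 -95.9
0.2411 175.1
```

View pics/w4.png

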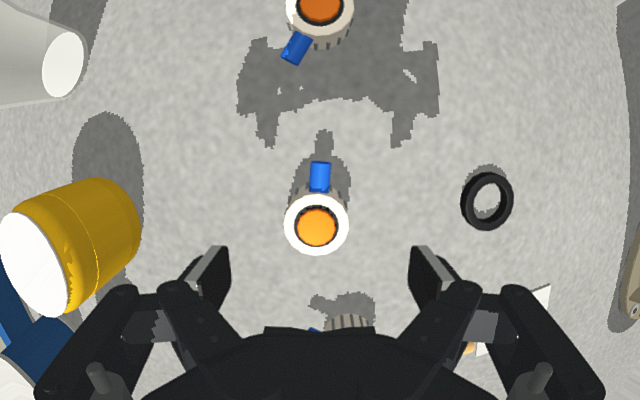

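The view is aligned: C's key is at (317,227), centred between the open fingers, with its spout straight ahead at (320,177). I'll descend and grip.

Request:
{"op": "drive_tool", "data": {"deltas": [[[0,0,0,0.05,0,0,0],[0,0,0,0.07,0,0,0],[0,0,0,0.075,0,0,0],[0,0,0,0.075,0,0,0],[160,0,0,0.075,0,0,0],[160,0,0,0.075,0,0,0],[160,0,0,0.075,0,0,0],[160,0,0,0.075,0,0,0],[160,0,0,0.075,0,0,0],[160,0,0,0.075,0,0,0]]], "newtons": 35}}

```text
clock: 14.62
tcp_pos: [0.483, -0.1647, 0.0068]
orientation: [0.0, -0.636, 0.772, -0.001]
wrist_force: [-1.2, 1.2, 5.8]
finger_gap: 0.0409
grip_force: 35.0
```

C is gripped. I'll lift it, carry it to tray x = +55 mm and turn it.

Request:
{"op": "drive_tool", "data": {"deltas": [[[160,0,0,-0.05,0,0,0],[160,0,0,-0.1,0,0,0],[160,-0.06,0.005,-0.11,0,0,10],[160,-0.12,0.0105,-0.11,0,0,20],[160,-0.18,0.0155,-0.11,0,0,30],[160,-0.24,0.0205,-0.11,0,0,40],[160,-0.3,0.026,-0.11,0,0,50],[160,-0.36,0.031,-0.11,0,0,60],[160,-0.42,0.036,-0.11,0,0,70],[160,-0.47,0.0405,-0.11,0,0,80],[160,-0.49,0.0423,-0.11,0,0,84],[160,-0.49,0.0423,-0.11,0,0,84]]]}}

```text
clock: 16.12
tcp_pos: [0.5336, 0.3274, 0.115]
orientation: [-0.0, 0.042, 0.999, 0.0]
wrist_force: [-0.6, -1.0, -1.6]
finger_gap: 0.0408
grip_force: 36.8
```

Request:
{"op": "drive_tool", "data": {"deltas": [[[160,0,0,0,0,0,0],[160,0,0,0,0,0,0]]]}}

```text
clock: 16.38
tcp_pos: [0.534, 0.3233, 0.1156]
orientation: [-0.0, 0.044, 0.999, -0.0]
wrist_force: [-0.4, 0.3, -2.0]
finger_gap: 0.0413
grip_force: 36.8
```

```bash
python3 - <<'E'
from h import *
s=get_state(); print(s['clock'],s['tcp_pos'].round(4),s['orientation'].round(3),s['finger_gap'],s['wrist_force'])
grab('wrist','w5.png')
E
```

```text
16.375 [0.534  0.3233 0.1156] [-0.     0.044  0.999 -0.   ] 0.04126151008880667 [-0.40421155  0.31067241 -2.01203717]
```

View pics/w5.png

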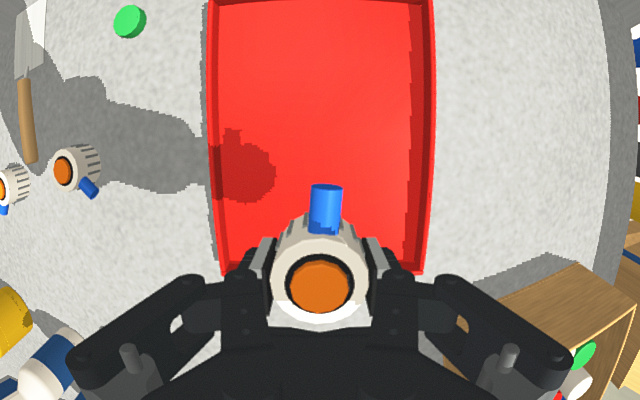

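C is held upright with its key at (320,285), between the tray's side walls. I'll lower it.

Request:
{"op": "drive_tool", "data": {"deltas": [[[160,0,0,0.04,0,0,0],[160,0,0,0.07,0,0,0],[160,0,0,0.09,0,0,0],[160,0,0,0.098,0,0,0],[160,0,0,0.101,0,0,0],[160,0,0,0.102,0,0,0],[160,0,0,0.102,0,0,0]]]}}

```text
clock: 17.3
tcp_pos: [0.5348, 0.325, 0.0147]
orientation: [0.001, 0.044, 0.999, 0.0]
wrist_force: [0.2, -0.3, -2.3]
finger_gap: 0.0412
grip_force: 37.0
```

Request:
{"op": "drive_tool", "data": {"deltas": [[[160,0,0,0.001,0,0,0],[160,0,0,0.002,0,0,0],[160,0,0,0.002,0,0,0]]]}}

```text
clock: 17.68
tcp_pos: [0.5343, 0.3247, 0.0119]
orientation: [0.0, 0.043, 0.999, 0.0]
wrist_force: [-1.1, -0.4, -2.2]
finger_gap: 0.0408
grip_force: 37.0
```

Request:
{"op": "drive_tool", "data": {"deltas": [[[160,0,0,0.001,0,0,0],[160,0,0,0.001,0,0,0]]]}}

```text
clock: 17.92
tcp_pos: [0.5343, 0.3248, 0.0118]
orientation: [0.0, 0.043, 0.999, 0.0]
wrist_force: [-2.3, -0.2, 4.6]
finger_gap: 0.0412
grip_force: 37.7
```

C is down. I'll release it, lift and go above A, turned for its grip.

Request:
{"op": "drive_tool", "data": {"deltas": [[[120,0,0,0,0,0,0],[60,0,0,0,0,0,0],[0,0,0,0,0,0,0],[0,0,0,0,0,0,0],[0,0,0,-0.02,0,0,0],[0,0,0,-0.07,0,0,0],[0,0,0,-0.12,0,0,0],[0,0,0,-0.12,0,0,0]]]}}

```text
clock: 18.92
tcp_pos: [0.5373, 0.3261, 0.136]
orientation: [0.004, 0.044, 0.999, 0.002]
wrist_force: [0.6, 1.5, -0.2]
finger_gap: 0.0854
grip_force: 0.0
```

Request:
{"op": "drive_tool", "data": {"deltas": [[[0,0.0095,-0.06,0,0,0,-10],[0,0.019,-0.12,0,0,0,-20],[0,0.029,-0.18,0,0,0,-30],[0,0.0385,-0.241,0.02,0,0,-40],[0,0.0385,-0.241,0.04,0,0,-51],[0,0.0385,-0.241,0.05,0,0,-51],[0,0.0385,-0.241,0.05,0,0,-51],[0,0.0385,-0.241,0.05,0,0,-51]]]}}

```text
clock: 19.92
tcp_pos: [0.4755, 0.0887, 0.0812]
orientation: [0.0, -0.391, 0.921, -0.0]
wrist_force: [0.8, 0.7, 0.4]
finger_gap: 0.0851
grip_force: 0.0
```

```bash
python3 - <<'E'
from h import *
s=get_state(); print(s['clock'],s['tcp_pos'].round(4),s['orientation'].round(3),s['finger_gap'],s['wrist_force'])
p,d,M,T=grab('wrist','w6.png')
for c,st in blobs(p,(5,150,120),(20,255,255),200)[0]: print(c.round(1),st,world(*c,M,T,.0425,True).round(4))
for c,st in blobs(p,(95,100,60),(130,255,255),200)[0]: print('b',c.round(1),world(*c,M,T,.027,True).round(4))
E
```

```text
19.925 [0.4755 0.0887 0.0812] [ 0.    -0.391  0.921 -0.   ] 0.08510148945623874 [0.75049628 0.6653741  0.41857299]
[166.   80.5] [150  63  34  36 949] [ 0.4797 -0.0459  0.0425]
[315.6 225.4] [ 297  207   39   37 1104] [0.4774 0.0861 0.0425]
b [133.6  92.5] [ 0.5071 -0.0689  0.027 ]
b [ 41.3 309.9] [ 0.7847 -0.048   0.027 ]
b [314.4 263.6] [0.5019 0.1099 0.027 ]
```

View pics/w6.png

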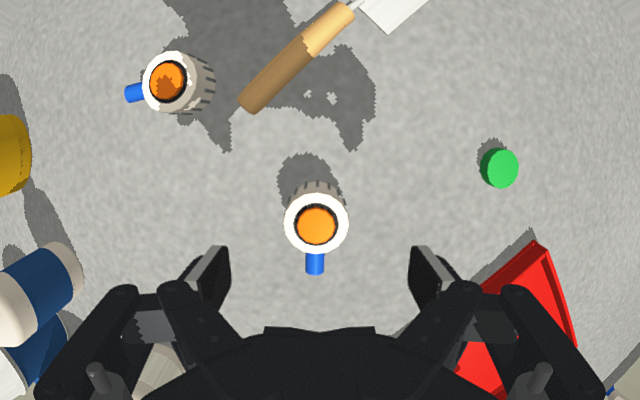

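A is centred at (316,225) with its spout straight back at (314,264), so it is well aligned. I'll descend and grip.

Request:
{"op": "drive_tool", "data": {"deltas": [[[0,0,0,0.05,0,0,0],[0,0,0,0.07,0,0,0],[0,0,0,0.0755,0,0,0],[0,0,0,0.0755,0,0,0],[160,0,0,0.0755,0,0,0],[160,0,0,0.0755,0,0,0],[160,0,0,0.0755,0,0,0],[160,0,0,0.0755,0,0,0],[160,0,0,0.0755,0,0,0],[160,0,0,0.0755,0,0,0]]]}}

```text
clock: 21.22
tcp_pos: [0.4758, 0.0879, 0.0063]
orientation: [0.001, -0.391, 0.92, -0.0]
wrist_force: [-0.1, -0.9, 6.8]
finger_gap: 0.0411
grip_force: 35.0
```

Request:
{"op": "drive_tool", "data": {"deltas": [[[160,0,0,-0.05,0,0,0],[160,0,0,-0.1,0,0,0],[160,-0.03,0.046,-0.11,0,0,10],[160,-0.06,0.092,-0.11,0,0,20],[160,-0.09,0.138,-0.11,0,0,30],[160,-0.12,0.183,-0.11,0,0,40],[160,-0.138,0.211,-0.11,0,0,50],[160,-0.138,0.211,-0.11,0,0,51],[160,-0.138,0.211,-0.11,0,0,51],[160,-0.138,0.211,-0.11,0,0,51],[160,-0.138,0.211,-0.11,0,0,51]]]}}

```text
clock: 22.6
tcp_pos: [0.4193, 0.3328, 0.1153]
orientation: [-0.0, 0.044, 0.999, -0.0]
wrist_force: [0.3, -0.0, -1.8]
finger_gap: 0.0411
grip_force: 37.0
```

Request:
{"op": "drive_tool", "data": {"deltas": [[[160,0,0,0.04,0,0,0],[160,0,0,0.07,0,0,0],[160,0,0,0.09,0,0,0],[160,0,0,0.098,0,0,0],[160,0,0,0.101,0,0,0],[160,0,0,0.102,0,0,0],[160,0,0,0.102,0,0,0]]]}}

```text
clock: 23.48
tcp_pos: [0.4195, 0.3341, 0.0141]
orientation: [0.001, 0.044, 0.999, 0.0]
wrist_force: [0.1, 0.5, -2.0]
finger_gap: 0.0409
grip_force: 37.1
```

Request:
{"op": "drive_tool", "data": {"deltas": [[[160,0,0,0.001,0,0,0],[160,0,0,0.002,0,0,0],[160,0,0,0.002,0,0,0]]]}}

```text
clock: 23.85
tcp_pos: [0.419, 0.3338, 0.0114]
orientation: [0.0, 0.043, 0.999, 0.0]
wrist_force: [0.2, -0.2, -1.6]
finger_gap: 0.041
grip_force: 37.1
```

Request:
{"op": "drive_tool", "data": {"deltas": [[[160,0,0,0.001,0,0,0],[160,0,0,0.001,0,0,0]]]}}

```text
clock: 24.1
tcp_pos: [0.419, 0.3339, 0.0113]
orientation: [0.0, 0.043, 0.999, 0.0]
wrist_force: [-1.9, -1.2, 6.3]
finger_gap: 0.0407
grip_force: 38.1
```

Request:
{"op": "drive_tool", "data": {"deltas": [[[120,0,0,0,0,0,0],[60,0,0,0,0,0,0],[0,0,0,0,0,0,0],[0,0,0,0,0,0,0],[0,0,0,-0.02,0,0,0],[0,0,0,-0.07,0,0,0],[0,0,0,-0.12,0,0,0],[0,0,0,-0.18,0,0,0],[0,0.03,0.1,-0.22,0,0,0],[0,0.05,0.15,-0.22,0,0,0],[0,0.05,0.15,-0.22,0,0,0],[0,0.05,0.15,-0.22,0,0,0]]]}}

```text
clock: 25.6
tcp_pos: [0.3813, 0.4901, 0.2303]
orientation: [0.0, 0.042, 0.999, 0.0]
wrist_force: [-1.1, -0.4, 0.5]
finger_gap: 0.0851
grip_force: 0.0
```

```bash
python3 - <<'E'
from h import *
s=get_state(); print(s['clock'],s['tcp_pos'].round(3))
p,d,M,T=grab('top')
a=cv2.resize(p[170:310,140:460],None,fx=2.4,fy=2.4,interpolation=cv2.INTER_CUBIC)
q,_,_,_=grab('scene'); b=cv2.resize(q[90:390,200:520],(768,300*768//320))[:260*768//320+50]
cv2.imwrite('pics/end.png',cv2.resize(a,(768,336))[:,:,::-1])
for c,st in blobs(p,(5,150,120),(20,255,255),40)[0]:
    if c[1]>200:
        x,y=c.round().astype(int); dd=np.median(d[y-1:y+2,x-1:x+2]); o=T[:3,3]
        r=world(*c,M,T,.0425); k=T[:3,:3]@np.array([(c[0]-M[0,2])/M[0,0],-(c[1]-M[1,2])/M[1,1],-1])
        print(c.round(1),r.round(4),'depth z',(o+k*dd).round(4)[2])
E
```

```text
25.6 [0.381 0.49  0.23 ]
[199.2 217.2] [0.5355 0.3272 0.0425] depth z 0.0456
[336.8 236.2] [ 0.4798 -0.0458  0.0425] depth z 0.0429
[430.1 244.1] [ 0.4556 -0.2973  0.0425] depth z 0.0431
[195.2 260. ] [0.4199 0.3364 0.0425] depth z 0.0488
```

View pics/end.png

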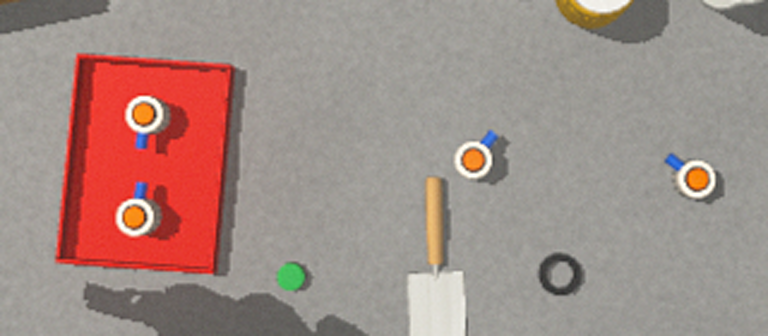

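The final picture shows both tired valves upright in the tray at (144,114) and (134,216). The good ones are unmoved at (473,159) and (697,179), with keys about 43 mm up, and the bystanders are unmoved. I'm handing it in.

```bash
python3 -c "
from workcell import *
print(hand_in())"
```

```text
the job is handed in; nothing more can be done
None
```

All four keys were pressed down until they latched, and the two tired valves (about 4 N, against 9–10 N for the good ones) now stand upright in the red tray; the good two are where they stood, and the job was handed in at about 26 s.

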